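Shut and latch the chisel box

TASK

Put the chisel box away shut: with the fingertips, push its sliding wooden lid fully home, and then push the steel latch arm round across the end of the lid as far as it goes, so that the lid is barred. Only push - do not grip the lid or the latch arm and do not lift anything - and leave the tin, the loose wedge and the folding rule beside the box where they are.

Things in the scene. Friction and masses are not known exactly. Their poses are not given: they have to be found in the camera images.
- chisel_box: Wooden chisel box with two chisels in it, fixed to the bench. 110 (x) x 240 (y) x 76 mm high. Origin: on the bench under the middle of its mouth end (the end out of which the lid slides). Its +y axis runs from the mouth along the box; the box occupies y 0 to 240 mm, x -55 to 55 mm. A wooden bracket 46 mm high, x 55 to 85, y -34 to 28 mm, carries the latch.
- lid (a joint): How far the sliding lid is open, in m: 0 = fully home (hard stop), 0.13 = furthest out. The lid is a pale wooden panel 97 mm wide and 10 mm thick in grooves just under the box's rim; it slides along the box's y axis, out to -y, and drags with about 1.5 N. It stays where it is left.
- lid_end (a point): Centre of the flat outer face of the lid's end bar, the face to push to shut the lid (towards the box's +y). The face is 97 mm wide and 28 mm high (40 to 68 mm above the bench), free all round and below while the lid is out; the bar is 12 mm thick. Axes as the box's. With the lid home this point lies at x 0, y -12 mm in the box frame, 54 mm above the bench.
- latch (a joint): Angle of the steel latch arm about its upright pivot, in rad, clockwise seen from above. 0 = arm points straight away from the box (the box's -y), clear of the lid's path; 1.57 = hard stop, arm lies across the lid's end (points to the box's -x), 4 mm clear of the end bar; -0.6 = other stop, swung outward. Stays where it is left; turning it takes about 0.05 N m. With the lid out, the lid blocks it.
- latch_pivot (a point): On the latch's pivot, at mid thickness of the arm, 55 mm above the bench; in the box frame at x 72, y -23 mm. A screw head of 12 mm diameter stands up to 64 mm above the bench there.
- latch_mid (a point): Middle of the arm's thickness, on its centre line 55 mm from the pivot, 55 mm above the bench. The arm is a straight steel bar 14 mm wide and 10 mm thick (50 to 60 mm above the bench) with a rounded tip 85 mm from the pivot; below it is free space beyond the bracket. The point's -y axis points along the arm from pivot to tip, and its +x axis towards the side to push on (the outer side, away from the lid).
- tin: Bystander: dented grey metal tin, 72 mm diameter, 80 mm high, standing beside the box. Origin: centre of its underside.
- loose_wedge: Bystander: loose wooden wedge, 36 x 120 x 28 mm, lying crosswise on the bench beyond the lid's end. Origin: centre of its underside; long axis y.
- rule: Bystander: folded wooden folding rule, 22 x 204 x 16 mm, lying on the robot's side of the lid. Origin: centre of its underside; long axis y.

How it is judged (in metres and radians):
On the way, in this order (a step that is already met when the one before it is completed fails the run):
1. the lid is pushed home, with the latch not yet across (value of joint lid below 0.004 m and value of joint latch below 1 rad), for 0.2 s.
2. the latch arm is swung across the lid's end (value of joint lid below 0.004 m and value of joint latch above 1.4 rad), for 0.2 s.
At the end, for the whole second after the job is handed in: The lid is within 4 mm of fully home, the latch arm is turned to at least 1.40 rad (80 degrees) and at rest, and the tin, loose wedge and rule are within 20 mm of where they stood (all of step 2 and velocity of joint latch between -0.05 and 0.05 rad/s and distance of each of tin, loose_wedge, rule from where it was at the start of the episode below 0.02 m); the robot touches nothing.
It fails at once if the tin, the loose wedge or the rule is moved by more than 20 mm or lifted or tipped (distance of any of tin, loose_wedge, rule from where it was at the start of the episode above 0.02 m or height (world z) of any of tin, loose_wedge, rule above 0.012 m or angle between tin's own z axis and vertical above 0.3 rad).
It fails at once if the lid's end bar is gripped between the fingers (x of the grasp point in the frame of lid_end between -0.048 and 0.048 m and y of the grasp point in the frame of lid_end between 0.001 and 0.011 m and z of the grasp point in the frame of lid_end between -0.02 and 0.028 m and contact force between the fingers and anything else above 1 N).
It fails at once if the latch arm is gripped between the fingers (x of the grasp point in the frame of latch_mid between -0.006 and 0.006 m and y of the grasp point in the frame of latch_mid between -0.035 and 0.045 m and z of the grasp point in the frame of latch_mid between -0.02 and 0.019 m and contact force between the fingers and anything else above 1 N).
It also fails if it takes over 51 s, if anything falls off the work surface, if the arm or the gripper's body presses on something with over 40 N, if the wrist force passes 120 N, or if a joint passes its speed limit or range.

ROBOT

A 7-joint arm with a two-finger parallel gripper is mounted at the origin on the work surface; the furniture and walls round the work are solid. World frame = base frame: x ahead of the robot, y to its left, z up, the work surface at z = 0. Lengths are in mm, angles in rad, forces in N, time in s.
With the tool pointing down it reaches from about 400 to 875 mm from the base axis. Payload 4.4 kg.
Tool frame: the origin (TCP) lies midway between the tips of the shut fingers; the grasp point (between the pads) lies behind it (ctrl.grip_point_offset is the x of the grasp point in the tool frame, in mm); x points along the fingers, z is the direction in which the jaws open and shut, and the axes are right-handed (so a half turn about x gives the same grasp; the last joint's range is limited). The gripper opens to 85 mm and grips with 20 to 120 N. Pads are 22 mm wide; open, the fingers measure 114 mm over their backs; the gripper's body (76 mm by 85 mm) begins 54 mm behind the grasp point. The pads swing forward as they close: fully open they stand 13 mm farther back than shut.
Start: joints at [-1.392, 0.628, 0.038, 1.517, -0.027, 0.996, -0.02], TCP at [157.51, 630.641, 231.313] pointing down, gripper open.
Joint ranges: [-3.06, 3.06], [-0.37, 2.12], [-1.25, 1.32], [0.18, 2.47], [-1.1, 4.24], [0.23, 1.98], [-2.94, 2.94]. Speed limits (rad/s): [2.57, 2.57, 3.14, 3.14, 3.14, 3.14, 3.14].

INTERFACE

Orientations are given as [roll, pitch, yaw] about the fixed x, y, z axes, in that order (R = Rz(yaw) Ry(pitch) Rx(roll)).
In Python, from cell import status, eyes, ctrl gives the robot as it stands. The module is installed in compiled form; this text tells all that it offers.
- The arm moves only by the tool apply_moves, never from a script. Its argument "targets" is a list of rows, each a list of 3 entries, a list of its own where there are three numbers: the shift along the tool's x, y, z in mm, then the turn about the tool's x in degrees, then the finger opening in mm, from 0 to 85.4. In form: [[[dx, dy, dz], roll, claw], ...]. A call has 1 to 10 rows; each row shifts and turns the pose as measured when the row begins, along the tool's axes as they then stand; what a row does not reach is not made up. A row lasts 1/8 s, in which the tool goes at most 62.5 mm and 10.7 degrees, less where a joint would pass 70% of its speed; a pose out of reach is approached as far as the arm can. A call is refused whole if a number of a shift passes 62.5 or a number of a turn 10.7, either way. A call with a gripper value outside its range is refused whole. The fingers move at their own pace and stop on an object; the grip force is fixed at half the most. Time passes only in rows, so rows that do not move let the fingers close. It gives the time, the measured TCP pose, the force and the opening at its end, in the units of the state.
- status.read_state(): the state, without advancing time (a new reading comes with each control period).
- eyes.get_image(name): name is "scene" or "top" or "wrist"; returns (picture, depth): 384x512x3 uint8, blue, green, red; 384x512 float32, mm along the optical axis (not along the pixel's ray), 0 where there is no reading.
- eyes.camera_params(name): a dict with "fx", "fy", "cx", "cy" (pixels), "R" (3x3) and "t" (3): a world point X has camera coordinates R X + t. Camera axes: x right, y down, z forward; pixel columns grow to the right and rows downward; lengths in mm; the calibration is good to about 2 mm. A picture is of the moment at which its call begins: read the wrist's pose just before it. camera_params takes no time and is no camera call; for the wrist camera it gives the pose at the moment of the call.
- ctrl.finish_job(): hands the job in, once; it reports no verdict.
The state is a dict: "clock": time; "qpos": joint angles; "qd": joint speeds; "tau": joint torques, N m; "eef_pos": TCP position; "tool_rot": TCP orientation; "force": force on the tool from outside, world axes, zero at the start; "torque": the same for the moment, N m; "width": finger opening in mm.
Only numpy, scipy, OpenCV 4.12 (cv2) and the standard library are available. Lean on these libraries where they do the work, as an engineer would, in place of code of your own. Each camera call takes 0.05 s, during which the arm holds its last target.

## Working session

There is one attempt and no reset: what is moved stays moved. The work goes in short steps, Python scripts to look and compute and a tool call to move; the robot and the scene stay as the last step left them, time stands still between calls to the robot, and variables do not carry over. Pictures are saved under pics/ and viewed, and the job is handed in when it is done.

Besides the shell and the picture viewer there is one more tool, called after ">>>" as name(argument=value, ...) on one line, values as JSON. apply_moves: Moves the arm, as the interface text tells. Its arguments: {"type":"object","properties":{"targets":{"type":"array"}},"required":["targets"]}

```bash
mkdir -p pics; python3 - <<'E'
from cell import status, eyes, ctrl
import cv2,numpy as np
s=status.read_state();print(s, ctrl.grip_point_offset)
for n in("top","scene","wrist"):
    p=eyes.camera_params(n);im,d=eyes.get_image(n);cv2.imwrite(f"pics/{n}0.png",im)
    np.savez(f"{n}0.npz",im=im,d=d,**p);print(n,p)
E
```

```text
{'clock': 0.0, 'qpos': array([-1.39181333,  0.62937055,  0.03846567,  1.51836641, -0.02700983,
        0.99632901, -0.02004157]), 'qd': array([ 1.75480470e-03,  5.46177572e-04,  1.99782221e-03,  2.28282159e-03,
        1.15792290e-03,  4.73866122e-04, -4.72393719e-05]), 'tau': array([-1.20550005e-03, -5.63406873e+01,  1.22629579e+00, -1.93439054e+01,
        1.11496914e-02,  1.06156166e-02,  1.52511443e-06]), 'eef_pos': array([157.35323632, 630.00917301, 230.37422777]), 'tool_rot': array([-3.12466382,  1.56884171, -1.79871656]), 'force': array([ 0.1078468 ,  0.33260948, -0.18956609]), 'torque': array([-0.02708894,  0.02901182,  0.0300433 ]), 'width': 85.79189473312626} -18.700000000000003
top {'fx': 383.7121344256759, 'fy': 383.7121344256759, 'cx': 257.0904146198045, 'cy': 192.261054606163, 'R': array([[-0.00451738, -0.99960611,  0.02769885],
       [-0.99435952,  0.00155503, -0.10605059],
       [ 0.10596574, -0.02802168, -0.99397487]]), 't': array([-55.64638416, 522.72555654, 841.20893148])}
scene {'fx': 364.9527655061967, 'fy': 364.9527655061967, 'cx': 257.87883695998954, 'cy': 193.83454903794882, 'R': array([[ 0.49452169, -0.86902428, -0.01565578],
       [-0.62607761, -0.34366217, -0.6999451 ],
       [ 0.60288899,  0.35593976, -0.71402504]]), 't': array([-313.91102668,  368.5114923 ,  593.81601206])}
wrist {'fx': 273.2182314983393, 'fy': 273.2182314983393, 'cx': 256.2124021084121, 'cy': 191.38441135953, 'R': array([[ 0.24279893,  0.9700727 , -0.00276272],
       [ 0.93707349, -0.23380113,  0.25928808],
       [ 0.25088236, -0.06554374, -0.96579607]]), 't': array([-647.94655878,  -34.3479506 ,  380.42429378])}
```

View pics/top0.png

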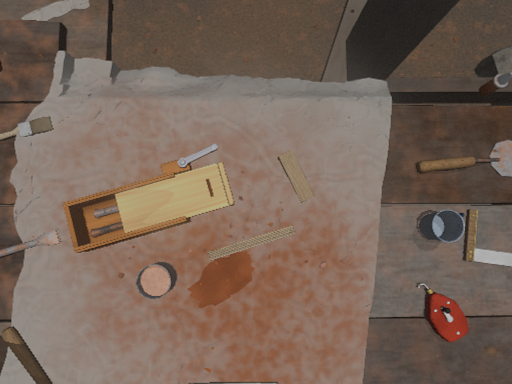

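View pics/scene0.png

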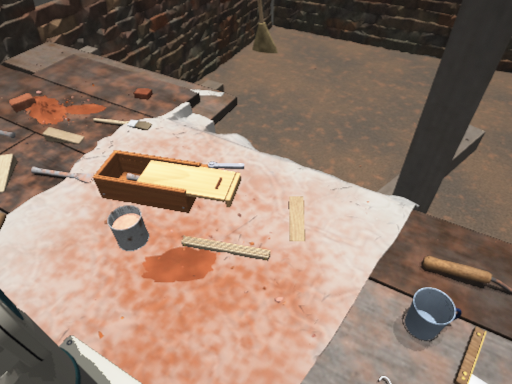

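View pics/wrist0.png

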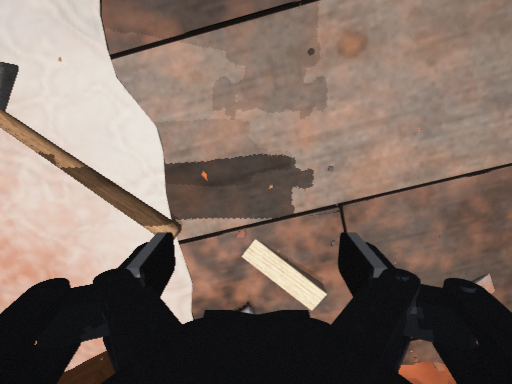

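Top view: the box lies left of centre with its mouth to the right. The lid's end is at about (228,185), the latch pivot at (183,162) with its tip at (217,147), the rule at (250,243), the wedge at (295,176) and the tin at (156,280). Next I'll measure these.

```bash
cat > h.py <<'E'
import numpy as np,cv2
def cloud(n):
    z=np.load(n);d=z['d'];v,u=np.mgrid[:384,:512]
    c=np.stack([(u-z['cx'])/z['fx']*d,(v-z['cy'])/z['fy']*d,d],-1)
    return (c-z['t'])@z['R'],z['im'],d
E
python3 - <<'E'
from h import *
W,im,d=cloud('top0.npz')
for u,v in [(183,162),(200,154),(214,148),(225,170),(229,203),(210,187),(70,203),(77,248),(188,218),(295,176),(230,248),(270,236),(156,280),(300,220)]:
    print((u,v),W[v,u].round(1))
big=cv2.resize(im[120:310,50:330],None,fx=2.8,fy=2.8,interpolation=cv2.INTER_CUBIC);cv2.imwrite('pics/c1.png',big)
z=W[...,2]; m=(z>5)&(z<110)&(d>0)
m[:,:50]=0;m[:,330:]=0;m[:120]=0;m[310:]=0
n,l,st,c=cv2.connectedComponentsWithStats(m.astype('uint8'))
for i in range(1,n):
    if st[i,4]>60:
        P=W[l==i];print(st[i],P.min(0).round(),P.max(0).round(),cv2.minAreaRect(P[:,:2].astype('float32')))
hm=cv2.resize(np.clip(z[120:310,50:330]*2.5,0,255).astype('uint8'),None,fx=2.8,fy=2.8,interpolation=0);cv2.imwrite('pics/c2.png',hm)
E
```

```text
(183, 162) [585.4 105.1  64.1]
(200, 154) [604.3  69.   58.5]
(214, 148) [617.6  38.3  59.3]
(225, 170) [567.5  13.5  65.5]
(229, 203) [495.4   4.6  65.9]
(210, 187) [529.8  45.4  69.1]
(70, 203) [495.  336.8  80.1]
(77, 248) [401.3 320.1  75.6]
(188, 218) [464.3  95.8  41.7]
(295, 176) [ 561.5 -145.5   16.9]
(230, 248) [397.4   4.1  18. ]
(270, 236) [423.8 -86.5  16.1]
(156, 280) [331.9 160.2  53. ]
(300, 220) [ 460.4 -157.6    1.7]
[  63  144  172  109 9039] [392.  -6.   5.] [627. 380.  80.] ((506.61151123046875, 193.69325256347656), (156.49429321289062, 381.7474060058594), 18.419389724731445)
[278 150  35  50 764] [ 509. -186.    5.] [ 625. -106.   30.] ((567.83447265625, -146.66232299804688), (126.91752624511719, 44.631492614746094), 24.464902877807617)
[ 208  199   88   62 1084] [ 371. -145.    5.] [509.  54.  20.] ((409.99884033203125, -46.11683654785156), (124.79653930664062, 179.86859130859375), 49.82027816772461)
[ 50 228  12  17 147] [408. 384.   6.] [444. 413.  17.] ((426.02557373046875, 397.91986083984375), (36.430938720703125, 23.383485794067383), 10.214085578918457)
[205 260  37  33 298] [299. -20.   5.] [370.  61.  10.] ((327.18597412109375, 17.94497299194336), (70.60195922851562, 67.93145751953125), 66.75443267822266)
[ 134  262   44   38 1172] [287. 124.   5.] [368. 220.  82.] ((333.188720703125, 168.37533569335938), (87.91053771972656, 77.26940155029297), 63.664371490478516)
```

View pics/c1.png

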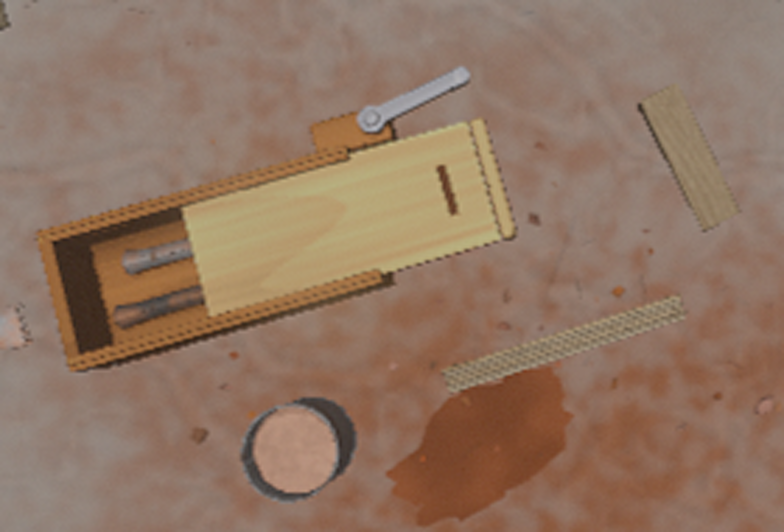

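View pics/c2.png

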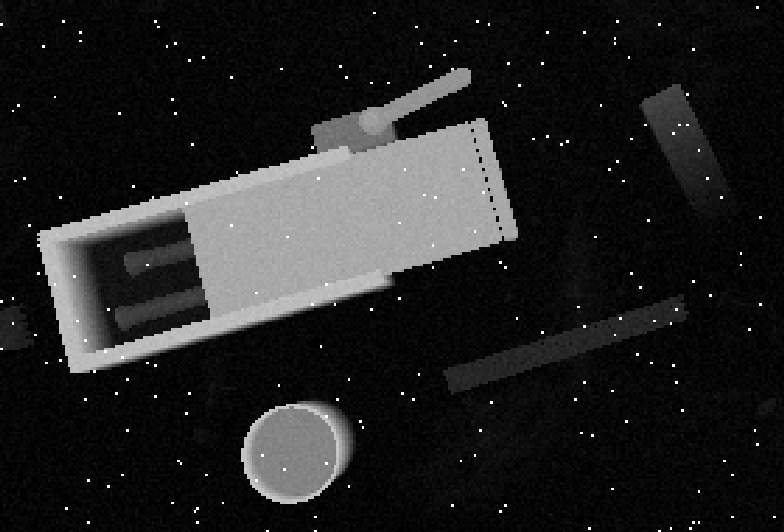

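```bash
cat >> h.py <<'E'
def ray(n,u,v,zz):
    z=np.load(n);r=np.array([(u-z['cx'])/z['fx'],(v-z['cy'])/z['fy'],1])@z['R'];o=-z['t']@z['R']
    return o+r*(zz-o[2])/r[2]
E
python3 - <<'E'
from h import *
f=lambda U,V,z:ray('top0.npz',50+(U+.5)/2.8-.5,120+(V+.5)/2.8-.5,z)
pts={k:f(*v) for k,v in dict(bar1=(485,119,68),bar2=(516,237,68),far1=(38,234,76),far2=(73,371,76),m1=(347,147,76),m2=(392,273,76),m2b=(380,270,76),piv=(372,119,64),tip=(466,73,60),w1=(640,104,28),w2=(680,85,28),w3=(740,211,28),w4=(703,231,28),r1=(444,373,16),r2=(684,295,16),r3=(686,314,16),r4=(450,392,16)).items()}
for k,p in pts.items(): print(k,p.round(1))
b=pts['bar2']-pts['bar1'];print(np.hypot(*b[:2]), 'xaxis',np.degrees(np.arctan2(-b[1],-b[0])))
b=pts['far2']-pts['far1'];print(np.hypot(*b[:2]),np.degrees(np.arctan2(-b[1],-b[0])))
b=pts['far1']-pts['m1'];print(np.hypot(*b[:2]),np.degrees(np.arctan2(b[1],b[0]))-90)
b=pts['tip']-pts['piv'];print(np.hypot(*b[:2]),np.degrees(np.arctan2(b[1],b[0])))
W,im,d=cloud('top0.npz')
# line fit on box rim and lid mask
z=W[...,2];m=(z>62)&(z<72);m[:,:120]=0;m[:,240:]=0;m[:158]=0;m[225:]=0
P=W[m][:,:2].astype('float32');print(cv2.minAreaRect(P))
E
```

```text
bar1 [584.3  18.   68. ]
bar2 [492.3  -6.2  68. ]
far1 [494.9 352.7  76. ]
far2 [392.7 322.1  76. ]
m1 [561.  122.7  76. ]
m2 [464.7  87.1  76. ]
m2b [467.   96.2  76. ]
piv [585.  106.1  64. ]
tip [622.5  33.6  60. ]
w1 [ 604.3 -106.2   28. ]
w2 [ 620.2 -139.3   28. ]
w3 [ 516.1 -186.7   28. ]
w4 [ 499.8 -156.3   28. ]
r1 [386.6  53.1  16. ]
r2 [ 448.4 -141.5   16. ]
r3 [ 433.  -142.9   16. ]
r4 [371.5  48.2  16. ]
95.12111687049796 xaxis 14.759984714429626
106.60977136112079 16.674003654620073
239.24220516129932 16.05539485196691
81.59401036825035 -62.59721194066849
((517.1989135742188, 124.39515686035156), (132.07427978515625, 244.82785034179688), 19.74577522277832)
```

```bash
cat >> h.py <<'E'
from scipy.spatial.transform import Rotation as Ro
TH=np.radians(15.8);O=np.array([509.1,106.5,0])
B=np.array([[np.cos(TH),-np.sin(TH),0],[np.sin(TH),np.cos(TH),0],[0,0,1]])
def w2b(p): return B.T@(np.asarray(p)-O)
def b2w(p): return B@np.asarray(p)+O
def rep(goal=None):
    from cell import status
    s=status.read_state();R=Ro.from_euler('xyz',s['tool_rot']).as_matrix()
    print('t',round(s['clock'],2),'world',s['eef_pos'].round(1),'box',w2b(s['eef_pos']).round(1),'F',(B.T@s['force']).round(1),'w',round(s['width'],1))
    print('tool axes in box (cols)\n',(B.T@R).round(3),'q',s['qpos'].round(2))
    if goal is not None: print('shift',(R.T@(b2w(goal)-s['eef_pos'])).round(1))
E
python3 - <<'E'
from h import *
rep([0,-150,231])
for n,p in dict(lid=(538.3,5.9,54),piv=(585,105,55),tip=(622.5,33.6,55),w=(560,-147,0),r=(410,-46,0),tin=(333,168,0)).items(): print(n,w2b(p).round(1))
E
```

```text
t 0.15 world [157.4 630.2 230.6] box [-195.8  599.7  230.6] F [ 0.5 -0.1 -0.4] w 85.4
tool axes in box (cols)
 [[-0.001 -0.868  0.497]
 [-0.001  0.497  0.868]
 [-1.    -0.    -0.001]] q [-1.39  0.63  0.04  1.52 -0.03  1.   -0.02]
shift [ 4.000e-01 -5.427e+02 -5.530e+02]
lid [   0.7 -104.7   54. ]
piv [ 72.6 -22.1  55. ]
tip [  89.3 -101.    55. ]
w [ -20.  -257.8    0. ]
r [-136.9 -119.8    0. ]
tin [-152.7  107.1    0. ]
```

>>> apply_moves(targets=[[[0,-42,-43],0,0],[[0,-42,-43],0,0],[[0,-42,-43],0,0],[[0,-42,-43],0,0],[[0,-42,-43],0,0],[[0,-42,-43],0,0],[[0,-42,-43],0,0],[[0,-42,-43],0,0],[[0,-42,-43],0,0],[[0,-42,-43],0,0]])

```text
clock: 1.4
eef_pos: [468.3, 101.4, 228.5]
tool_rot: [-0.063, 1.569, 1.274]
force: [1.2, 0.0, 0.9]
width: -0.1
```

```bash
python3 -c "
from h import *
rep([0,-150,231])"
```

```text
t 1.4 world [468.3 101.4 228.5] box [-40.6   6.2 228.5] F [ 1.1 -0.3  0.9] w -0.1
tool axes in box (cols)
 [[ 0.001 -0.873  0.488]
 [ 0.001  0.488  0.873]
 [-1.    -0.     0.002]] q [-0.34  0.39  0.09  1.99 -0.05  0.77  1.12]
shift [  -2.7 -111.6 -116.6]
```

>>> apply_moves(targets=[[[0,-42,-43],0,0],[[0,-42,-43],0,0],[[0,-25,-28],0,0],[[0,0,0],10,0],[[0,0,0],10,0],[[0,0,0],10,0],[[0,0,0],10,0],[[0,0,0],10,0],[[0,0,0],10,0]])

```text
clock: 2.52
eef_pos: [550.7, -47.6, 226.4]
tool_rot: [-2.987, 1.57, -2.743]
force: [0.2, 0.4, -0.6]
width: 0.1
```

```bash
python3 -c "
from h import *
rep([0,-150,47])"
```

```text
t 2.52 world [550.7 -47.6 226.4] box [  -2.  -159.6  226.4] F [ 0.3  0.3 -0.6] w 0.1
tool axes in box (cols)
 [[-0.001  0.032  0.999]
 [-0.     0.999 -0.032]
 [-1.    -0.    -0.001]] q [-0.24  0.52  0.41  1.8  -0.27  0.87  0.54]
shift [179.4   9.7   1.9]
```

>>> apply_moves(targets=[[[45,0,0.5],0,0],[[45,0,0.5],0,0],[[45,0,0.5],0,0],[[40,0,0.5],0,0],[[5,0,0],0,0]])

```text
clock: 3.15
eef_pos: [554.7, -46.4, 42.2]
tool_rot: [-0.498, 1.568, -0.254]
force: [-0.2, -0.7, 0.5]
width: 0.1
```

```bash
python3 - <<'E'
from h import *
from cell import eyes
rep([0,-116,47])
for n in ("top","wrist"):
    p=eyes.camera_params(n);im,d=eyes.get_image(n);np.savez(f"{n}1.npz",im=im,d=d,**p)
    cv2.imwrite(f'pics/{n}1.png',im if n=="wrist" else cv2.resize(im[120:310,50:330],None,fx=2.8,fy=2.8))
E
```

```text
t 3.15 world [554.7 -46.4  42.2] box [   2.2 -159.5   42.2] F [-0.4 -0.7  0.5] w 0.1
tool axes in box (cols)
 [[ 0.002  0.032  0.999]
 [-0.001  0.999 -0.032]
 [-1.    -0.001  0.002]] q [-0.13  0.79  0.26  1.93 -0.41  0.47  0.66]
shift [-4.9 43.4 -3.6]
```

View pics/top1.png

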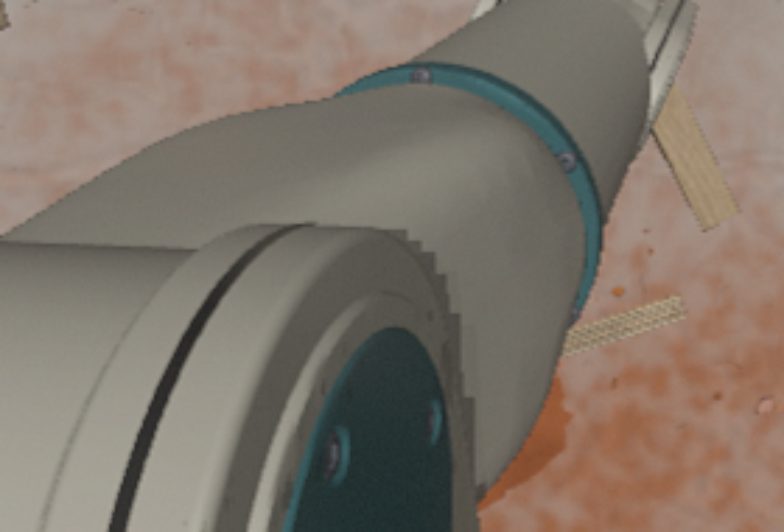

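View pics/wrist1.png

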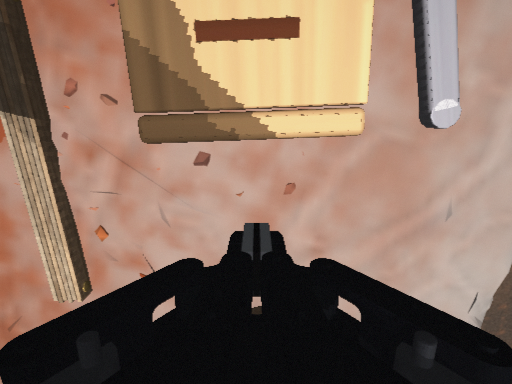

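The wrist view shows the lid bar straight ahead, columns 140–365 at row 128. The fingertips are at (257,235), and the latch tip is off to the right at (440,112), clear of the path. Starting the push.

>>> apply_moves(targets=[[[-6,15,-2],0,0],[[0,15,-1],0,0],[[0,15,0],0,0],[[0,15,0],0,0],[[0,15,0],0,0]])

```text
clock: 3.88
eef_pos: [536.8, 29.3, 55.6]
tool_rot: [-0.374, 1.556, -0.13]
force: [-0.6, -2.3, -0.2]
width: -0.1
```

```bash
python3 - <<'E'
from h import *
from cell import eyes
rep([0,-23,48])
im,d=eyes.get_image("wrist");cv2.imwrite('pics/w2.png',im)
E
```

```text
t 3.88 world [536.8  29.3  55.6] box [  5.6 -81.8  55.6] F [-1.2 -2.1 -0.2] w -0.1
tool axes in box (cols)
 [[ 0.014  0.032  0.999]
 [-0.006  0.999 -0.032]
 [-1.    -0.006  0.014]] q [-0.29  0.75  0.28  1.99 -0.44  0.44  0.56]
shift [ 7.1 58.7 -7.6]
```

View pics/w2.png

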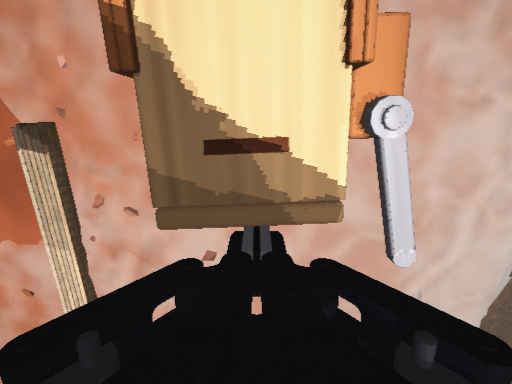

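>>> apply_moves(targets=[[[6,12,-4],0,0],[[3,12,-3],0,0],[[2,12,-2],0,0]])

```text
clock: 4.3
eef_pos: [519.7, 66.2, 43.7]
tool_rot: [-0.282, 1.553, -0.037]
force: [1.8, -2.3, 1.2]
width: 0.2
```

```bash
python3 -c "
from h import *
rep([0,-23,50])"
```

```text
t 4.3 world [519.7  66.2  43.7] box [ -0.8 -41.7  43.7] F [ 1.1 -2.7  1.2] w 0.2
tool axes in box (cols)
 [[ 0.017  0.03   0.999]
 [-0.005  1.    -0.03 ]
 [-1.    -0.005  0.017]] q [-0.35  0.76  0.26  2.03 -0.47  0.39  0.52]
shift [-6.3 18.7  0.3]
```

>>> apply_moves(targets=[[[-4,8,0],0,0],[[0,6,0],0,0],[[0,4,0],0,0]])

```text
clock: 4.68
eef_pos: [513.7, 85.3, 47.4]
tool_rot: [-0.291, 1.555, -0.044]
force: [-0.1, -1.6, -1.1]
width: -0.0
```

```bash
python3 -c "
from h import *
rep([0,-23,50])"
```

```text
t 4.67 world [513.7  85.3  47.4] box [ -1.4 -21.6  47.4] F [-0.5 -1.5 -1.1] w -0.0
tool axes in box (cols)
 [[ 0.015  0.03   0.999]
 [-0.005  1.    -0.03 ]
 [-1.    -0.004  0.015]] q [-0.4   0.75  0.27  2.04 -0.48  0.4   0.49]
shift [-2.6 -1.3  1.4]
```

Still only drag force, so I'll keep pushing in small steps until it hits the stop.

>>> apply_moves(targets=[[[0,3,0],0,0],[[0,3,0],0,0]])

```text
clock: 4.92
eef_pos: [512.9, 88.1, 47.4]
tool_rot: [-0.513, 1.553, -0.269]
force: [2.5, -10.8, -0.9]
width: 0.1
```

```bash
python3 -c "
from h import *
rep([0,-23,50])"
```

```text
t 4.92 world [512.9  88.1  47.4] box [ -1.3 -18.7  47.4] F [ -0.5 -11.1  -0.9] w 0.1
tool axes in box (cols)
 [[ 0.015  0.032  0.999]
 [-0.009  0.999 -0.032]
 [-1.    -0.009  0.016]] q [-0.41  0.75  0.27  2.04 -0.48  0.39  0.48]
shift [-2.5 -4.3  1.5]
```

>>> apply_moves(targets=[[[0,3,0],0,0],[[0,3,0],0,0],[[0,3,0],0,0]])

```text
clock: 5.3
eef_pos: [512.9, 87.8, 47.5]
tool_rot: [-0.834, 1.544, -0.598]
force: [1.2, -7.0, -0.3]
width: 0.2
```

```bash
python3 - <<'E'
from h import *
from cell import eyes
rep([0,-60,50])
im,d=eyes.get_image("wrist");cv2.imwrite('pics/w3.png',im)
E
```

```text
t 5.3 world [512.9  87.8  47.5] box [ -1.4 -19.   47.5] F [-0.8 -7.1 -0.3] w 0.2
tool axes in box (cols)
 [[ 0.017  0.04   0.999]
 [-0.02   0.999 -0.04 ]
 [-1.    -0.02   0.018]] q [-0.43  0.75  0.29  2.04 -0.48  0.39  0.47]
shift [ -1.6 -41.    3.1]
```

View pics/w3.png

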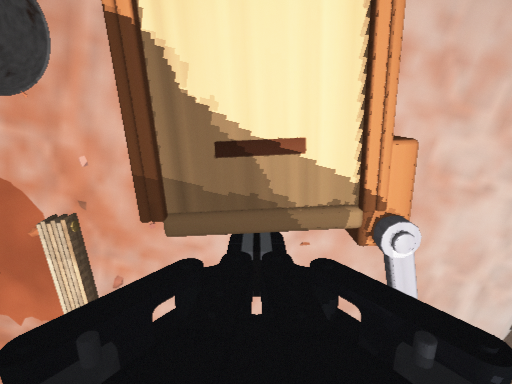

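Lid is home: the bar meets the box end and the fingers met a hard stop at TCP y=-19, with force rising to 7–11 N. Next I'll back off, lift over and go round to the outer side of the latch.

>>> apply_moves(targets=[[[0,-20,0],0,0],[[-15,-20,0],0,0],[[-45,-5,10],0,0],[[-20,0,45],0,0],[[0,0,45],0,0],[[0,0,30],0,0]])

```text
clock: 6.1
eef_pos: [649.7, 72.8, 138.1]
tool_rot: [-0.792, 1.547, -0.561]
force: [0.2, 0.0, -0.9]
width: 0.8
```

```bash
python3 - <<'E'
from h import *
from cell import eyes
rep([130,-72,49])
im,d=eyes.get_image("wrist");cv2.imwrite('pics/w4.png',im)
E
```

```text
t 6.1 world [649.7  72.8 138.1] box [126.1 -70.7 138.1] F [ 0.2 -0.  -0.9] w 0.8
tool axes in box (cols)
 [[ 0.016  0.045  0.999]
 [-0.018  0.999 -0.044]
 [-1.    -0.017  0.017]] q [-0.4   0.77  0.42  1.62 -0.38  0.82  0.39]
shift [89.2  0.4  2.5]
```

View pics/w4.png

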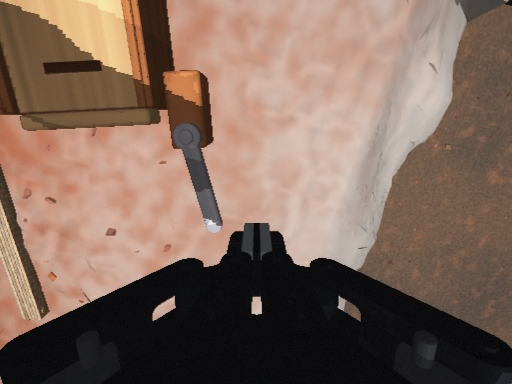

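The latch is still at about -0.2 rad, pivot (187,135) and tip (213,226). The fingers are on its outer side. Lowering.

>>> apply_moves(targets=[[[40,0,2],0,0],[[35,0,2],0,0],[[12,0,0],0,0],[[2,0,0],0,0]])

```text
clock: 6.65
eef_pos: [663.3, 73.5, 52.5]
tool_rot: [-0.55, 1.538, -0.317]
force: [-0.7, -0.7, 0.2]
width: -0.1
```

```bash
python3 - <<'E'
from h import *
from cell import eyes
rep([110,-76,50])
im,d=eyes.get_image("wrist");cv2.imwrite('pics/w5.png',im)
E
```

```text
t 6.65 world [663.3  73.5  52.5] box [139.3 -73.8  52.5] F [-0.8 -0.5  0.2] w -0.1
tool axes in box (cols)
 [[ 0.028  0.043  0.999]
 [-0.019  0.999 -0.043]
 [-0.999 -0.017  0.028]] q [-0.36  0.89  0.36  1.63 -0.43  0.67  0.44]
shift [  1.7  -3.5 -29.3]
```

View pics/w5.png

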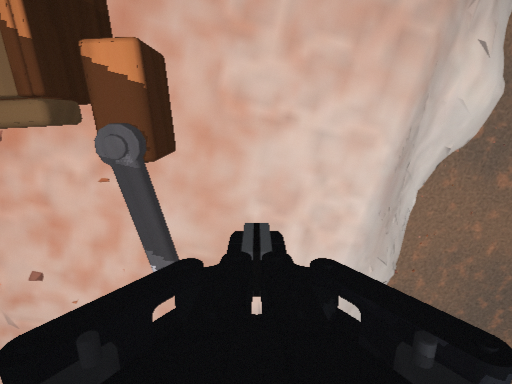

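>>> apply_moves(targets=[[[3,0,-15],0,0],[[1,0,-15],0,0],[[0,0,-12],0,0],[[0,-3,-12],0,0]])

```text
clock: 7.2
eef_pos: [615.4, 58.5, 53.1]
tool_rot: [-0.426, 1.526, -0.192]
force: [1.5, 1.7, 0.2]
width: -0.2
```

```bash
python3 - <<'E'
from h import *
from cell import eyes
rep([69,-82,50])
im,d=eyes.get_image("wrist");cv2.imwrite('pics/w6.png',im)
E
```

```text
t 7.2 world [615.4  58.5  53.1] box [ 89.2 -75.2  53.1] F [1.9 1.2 0.2] w -0.2
tool axes in box (cols)
 [[ 0.04   0.042  0.998]
 [-0.02   0.999 -0.042]
 [-0.999 -0.019  0.041]] q [-0.35  0.83  0.33  1.79 -0.44  0.55  0.49]
shift [  2.5  -7.6 -20. ]
```

View pics/w6.png

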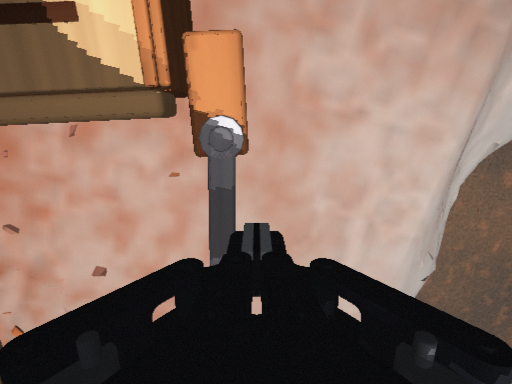

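The latch is turning: its arm now points straight along box -y, with the fingers against its outer side. Continuing round the arc.

>>> apply_moves(targets=[[[2,-4,-10],0,0],[[1,-3,-10],0,0],[[0,0,-10],0,0]])

```text
clock: 7.62
eef_pos: [586.5, 42.7, 49.8]
tool_rot: [-0.425, 1.524, -0.192]
force: [0.9, 0.5, 0.1]
width: -0.1
```

```bash
python3 - <<'E'
from h import *
rep([46,-74,50])
E
```

```text
t 7.62 world [586.5  42.7  49.8] box [ 57.1 -82.5  49.8] F [1.  0.2 0.1] w -0.1
tool axes in box (cols)
 [[ 0.041  0.044  0.998]
 [-0.021  0.999 -0.043]
 [-0.999 -0.019  0.042]] q [-0.32  0.8   0.31  1.88 -0.45  0.48  0.52]
shift [ -0.9   8.  -11.5]
```

>>> apply_moves(targets=[[[0,4,-9],0,0],[[0,6,-8],0,0],[[0,8,-7],0,0]])

```text
clock: 8.0
eef_pos: [556.9, 53.8, 48.2]
tool_rot: [-0.45, 1.525, -0.219]
force: [1.4, -0.5, 0.9]
width: 0.2
```

```bash
python3 - <<'E'
from h import *
from cell import eyes
rep([24,-55,50])
im,d=eyes.get_image("wrist");cv2.imwrite('pics/w7.png',im)
E
```

```text
t 8.0 world [556.9  53.8  48.2] box [ 31.6 -63.7  48.2] F [ 1.2 -0.9  0.9] w 0.2
tool axes in box (cols)
 [[ 0.041  0.045  0.998]
 [-0.022  0.999 -0.045]
 [-0.999 -0.02   0.042]] q [-0.35  0.78  0.29  1.96 -0.47  0.42  0.52]
shift [-2.3  8.3 -7.9]
```

View pics/w7.png

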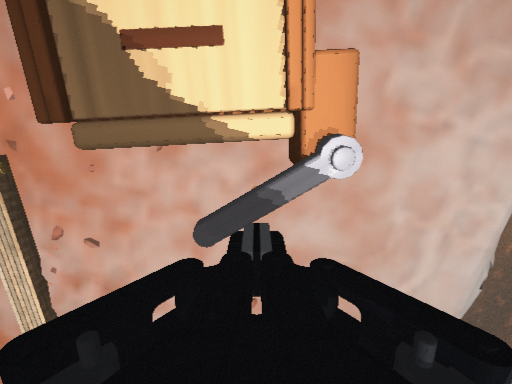

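The arm is about 60° round, with pivot (343,157), tip (205,235) and the lid still home. Now I'll push mostly in +y.

>>> apply_moves(targets=[[[-1,9,-5],0,0],[[0,8,-3],0,0],[[0,5,-1],0,0]])

```text
clock: 8.43
eef_pos: [539.7, 75.8, 47.9]
tool_rot: [-0.459, 1.528, -0.227]
force: [0.6, -1.3, 1.0]
width: -0.0
```

```bash
python3 - <<'E'
from h import *
rep([20,-37,50])
E
```

```text
t 8.43 world [539.7  75.8  47.9] box [ 21.1 -37.9  47.9] F [ 0.3 -1.4  1. ] w -0.0
tool axes in box (cols)
 [[ 0.037  0.043  0.998]
 [-0.02   0.999 -0.043]
 [-0.999 -0.019  0.038]] q [-0.39  0.77  0.29  1.99 -0.48  0.4   0.49]
shift [-2.2  0.8 -1. ]
```

>>> apply_moves(targets=[[[0,3,0],0,0],[[0,3,0],0,0],[[0,3,0],0,0]])

```text
clock: 8.8
eef_pos: [539.2, 77.0, 48.0]
tool_rot: [-0.637, 1.521, -0.41]
force: [0.9, -6.9, 0.3]
width: -0.1
```

```bash
python3 - <<'E'
from h import *
from cell import eyes
rep()
im,d=eyes.get_image("wrist");cv2.imwrite('pics/w8.png',im)
E
```

```text
t 8.8 world [539.2  77.   48. ] box [ 20.9 -36.6  48. ] F [-1.  -6.8  0.3] w -0.1
tool axes in box (cols)
 [[ 0.038  0.048  0.998]
 [-0.031  0.998 -0.047]
 [-0.999 -0.03   0.04 ]] q [-0.41  0.77  0.3   2.   -0.48  0.4   0.48]
```

View pics/w8.png

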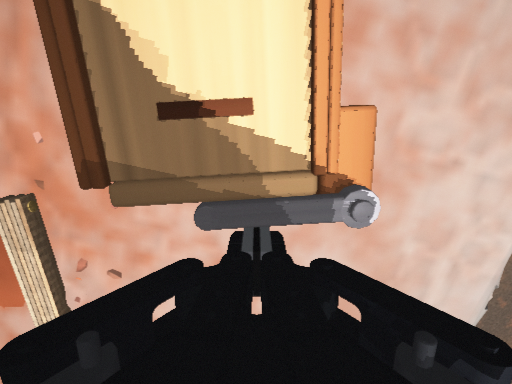

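The arm lies parallel to the bar and the fingers met a hard stop at 7 N. Retreating clear, then checking from above.

>>> apply_moves(targets=[[[0,-15,0],0,0],[[0,-25,0],0,0],[[-30,-10,0],0,0],[[-50,0,0],0,0],[[-50,0,0],0,0],[[-50,-20,0],0,0],[[0,-55,0],0,0],[[0,-55,0],0,0],[[0,-55,0],0,0],[[0,-55,0],0,0]])

```text
clock: 10.1
eef_pos: [598.1, -204.8, 240.2]
tool_rot: [-0.525, 1.53, -0.285]
force: [1.2, 0.7, -0.3]
width: -0.1
```

```bash
python3 - <<'E'
from h import *
from cell import eyes
rep()
for n in ("top","scene"):
    p=eyes.camera_params(n);im,d=eyes.get_image(n);np.savez(f"{n}9.npz",im=im,d=d,**p)
    cv2.imwrite(f'pics/{n}9.png',im if n=="scene" else cv2.resize(im[120:310,50:330],None,fx=2.8,fy=2.8,interpolation=2))
E
```

```text
t 10.1 world [ 598.1 -204.8  240.2] box [   0.9 -323.8  240.2] F [ 1.4  0.3 -0.3] w -0.1
tool axes in box (cols)
 [[ 0.035  0.037  0.999]
 [-0.022  0.999 -0.036]
 [-0.999 -0.021  0.036]] q [ 0.01  0.61  0.46  1.61 -0.32  0.95  0.81]
```

View pics/top9.png

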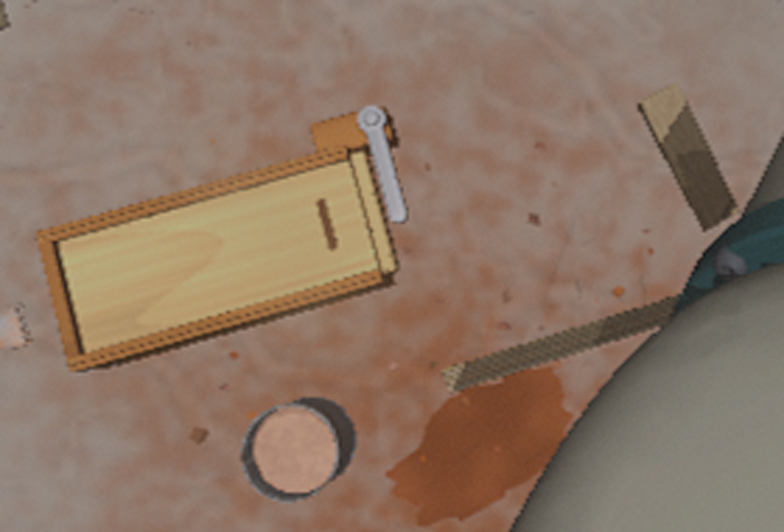

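View pics/scene9.png

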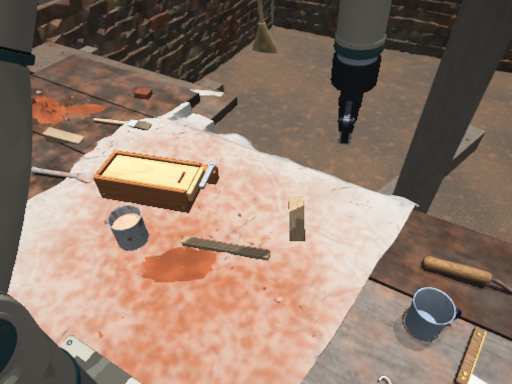

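```bash
python3 - <<'E'
from h import *
f=lambda U,V,z:w2b(ray('top9.npz',50+(U+.5)/2.8-.5,120+(V+.5)/2.8-.5,z))
p=f(371,119,60);t=f(400,216,60);print(p,t,'latch',np.arctan2(-(t-p)[0],-(t-p)[1]))
print('bar',f(366,150,68),f(396,270,68))
from cell import ctrl,status
print(status.read_state()['qd'].round(3)); ctrl.finish_job()
E
```

```text
[ 74.02141359 -19.87903223  60.        ] [ -5.79685044 -21.82289068  60.        ] latch 1.5464475851499704
bar [ 49.7904318  -10.83599705  68.        ] [-46.01680511  -9.01590658  68.        ]
[-0.074 -0.021 -0.059  0.061 -0.033  0.024 -0.042]
the job is handed in; nothing more can be done
```

The chisel box is shut and barred, and I handed the job in at about 10 s on the robot's clock. With closed fingertips I pushed the lid home, then swung the latch arm round from about -0.2 rad until it lay across the lid's end. I used pushes only; nothing was gripped or lifted.

- **Lid:** the fingers met a hard stop, with force rising from about 2 N to 7–11 N. In the last top view the bar's outer face measured y -9 to -11 mm, against -12 mm when fully home. That is within calibration error.
- **Latch:** the fingers met a hard stop at about 7 N. The arm measured about 1.55 rad in the last top view.
- **Bystanders:** the tin, wedge and rule looked unmoved by eye in the top and scene views. I did not measure their final positions, and the robot arm hid one end of the rule in the top view.
- **Robot:** it was clear of everything, with the tool about 240 mm above the bench. The arm was still settling when I handed in, with joint speeds up to 0.07 rad/s.

No check failed or disagreed.

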